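# Carry a hot sample tin on a flat lifter and seat it in an adjustable cradle

## Robot

A 6-joint arm with a two-finger parallel gripper is mounted at the origin on a cart in front of the work surface, level with it; the furniture and walls round the work are solid. World frame = base frame: x ahead of the robot, y to its left, z up, the work surface at z = 0. Lengths are in m, angles in rad, forces in N, time in s.
With the tool pointing down it reaches from about 0.4 to 0.825 m from the base axis. Payload 7 kg.
Tool frame: the origin (TCP) lies between the finger pads; the fingertips stand finger_overhang ahead of it and the grasp point (between the pads) lies 5 mm behind it (finger_overhang is the distance from the TCP to the fingertips, in m); z points along the fingers, y is the line along which they close (so a half turn about z gives the same grasp; the last joint's range is limited). The gripper opens to 88 mm and grips with 3 to 60 N. Pads are 19 mm wide; open, the fingers measure 130 mm over their backs; the gripper's body (78 mm by 193 mm) begins 47 mm behind the grasp point.
Start: joints at [-0.895, 0.359, 0.012, 0, -1.224, -0.288], TCP at [0.255, -0.625, 0.241] pointing down, gripper open.
Joint ranges: [-3.07, 3.07], [-1.43, 2.12], [-1.02, 1.25], [-3.03, 1.67], [-3.05, -0], [-3.03, 3.03]. Speed limits (rad/s): [2.39, 2.39, 3.01, 3.14, 3.14, 3.14].

## Interface

Orientations are given as a unit quaternion [w, x, y, z].
In Python, from station import * gives the robot as it stands.
- The arm moves only by the tool send_rows, never from a script. Its argument "plan" is one flat list of numbers, 7 for each row, row after row: the shift along the tool's x, y, z in m, then the turn, a rotation vector about the tool's x, y, z in degrees, then the opening, from -1 (shut) to 1 (fully open). A call has 1 to 20 rows; each row shifts and turns the commanded pose from where the row before left it, along the tool's axes as they then stand; what a row does not reach is not made up. A row lasts 1/8 s, in which the tool goes at most 62.5 mm and 10.7 degrees, less where a joint would pass 70% of its speed; a pose out of reach is approached as far as the arm can. A call is refused whole if a number of a shift passes 0.0625 or a number of a turn 10.7, either way. A call with a gripper value outside its range is refused whole. The fingers move at their own pace and stop on an object; "force" is the grip in N (left out, the last holds). Time passes only in rows, so rows that do not move let the fingers close. It gives the time, the measured TCP pose, the force, the opening and the grip force at its end, in the units of the state.
- sense(): the state, without advancing time (a new reading comes with each control period).
- get_image(name): name is "scene" or "top" or "wrist"; returns (picture, depth): 384x512x3 uint8, red, green, blue; 384x512 float32, m along the optical axis (not along the pixel's ray), 0 where there is no reading.
- get_calibration(name): a dict with "fov_y" (degrees; the focal length in pixels is half the picture's height over the tangent of half this angle, whatever the lens; pixels are square), "cx", "cy" (the principal point, pixels), "R" (3x3) and "t" (3): a world point X has camera coordinates R X + t. Camera axes: x right, y down, z forward; pixel columns grow to the right and rows downward; lengths in m; the calibration is good to about 2 mm. A picture is of the moment at which its call begins: read the wrist's pose just before it. get_calibration takes no time and is no camera call; for the wrist camera it gives the pose at the moment of the call.
- job_done(): hands the job in; it is judged then, once.
Trained networks look in the newest picture that a camera, given by its name, has taken for a name from the list of things; names that differ only in an ending like _2 or _b are one class to them, and where a whole thing is asked for, a point or a joint stands for the part that bears it (a point fixed in the world has none). Each returns a list of dicts, best first, with "confidence" (0 to 1); they miss things now and then, are a little off and sometimes report something else, mostly with a low value. They report only what shows in the picture. A call takes as long as a camera call. They do not tell look-alikes from the thing itself.
- cut_out(camera, query): "pixels" (384x512 bool, what is visible of it).
- landmark_of(camera, query): "xyz" ([x, y, z] in m, in world coordinates, good to about 4 mm: a listed point, or the origin of a listed thing).
The state is a dict: "time": time; "q": joint angles; "qvel": joint speeds; "joint_torque": joint torques, N m; "ee_pos": TCP position; "tcp_rot": TCP orientation; "ft_force": force on the tool from outside, world axes, zero at the start; "wrist_torque": the same for the moment, N m; "opening": finger opening in m; "finger_force": force on a finger pad.
Only numpy, scipy, OpenCV 4.12 (cv2) and the standard library are available. Lean on these libraries where they do the work, as an engineer would, in place of code of your own. Each camera call takes 0.05 s, during which the arm holds its last target. There are 200 camera calls.

## Task

The lidded sample tin standing on the two-rail stand is hot, so the gripper must not touch it: take the flat lifter by its wooden grip, bring its blade under the tin between the rails, and carry the tin level to the cradle. The cradle's seat may have been left anywhere along its slide, so bring the tin in over the low front lip, feel gently for the seat's rear stop with it, and set it down so that it stands flat on the two rails between lip and stop. Then draw the blade out, lay the lifter flat on the table clear of cradle and stand, and leave the other loose things where they are.

Things in the scene. Friction and masses are not known exactly. Their poses are not given: they have to be found in the camera images.
- lifter: Flat steel lifter lying on the table, 0.22 kg. Origin: its underside below the middle of the upright wooden grip; x along the blade to its tip, z up. Grip: 44 mm long (x), 16 mm wide (y), z 3 to 55 mm, grasped across its width. Blade: 24 mm wide, z 0 to 3 mm, x -32 to +140 mm, flat. Mass centre about 10 mm ahead of the grip's middle. Standing on its blade it is stable.
- lifter_load (a point): Point on the lifter's blade top (z = 3 mm), 120 mm ahead of the grip's middle: where the axis of a 58 mm tin comes when it rests against the two upright pins (6 mm thick, 14 mm high, at lifter x = 89.6 mm, y = +-10 mm). The pins stop it sliding back; nothing holds it at front or sides. Blade tip 20 mm further on. Axes as the lifter's.
- tin: The hot tin: lidded aluminium sample tin, 58 mm across, 34 mm high, about 45 g (30 to 65 g), on the stand at the start, its axis within 4 mm of the stand's middle. Origin: centre of its underside, z up.
- stand: Cooling stand, fixed: plate 76 x 78 mm, 5 mm thick, with two parallel aluminium rails (14 mm wide, 64 mm long along x, tops at z = 45 mm). The gap between them is 36 mm wide (y -18 to +18 mm), open at both ends, free from z = 5 to 45 mm. Origin: centre of the underside; -x side faces the robot, the blade goes in along +x.
- cradle: Cradle, fixed: grey base 124 x 84 mm with an aluminium seat that is clamped anywhere within +-18 mm along x of the base's origin. The seat's setting differs every time and is NOT in this pose. Origin: underside of the base, on the seat's centre line, at the middle of the setting range; -x side faces the robot, the tin comes in along +x. Pressing on it with 20 N or more damages it.
- cradle_mid (a point): Point 45 mm above the cradle's origin (rail-top height); same axes; does not follow the seat. The seat, measured from its own middle (up to 18 mm before or behind this point along x): two rails with a 36 mm gap between (free from z = 15 mm up, open in front); rear stop face at x = +31 mm, 30 mm high; 6 mm high front lip on each rail at x -31.7 to -25.7 mm. A seated tin's axis is at x -3 to +2 mm.
- other_tin: Bystander: open aluminium tin, 56 mm across, 30 mm high. Origin: centre of its underside.
- open_crucible: Bystander: open porcelain crucible, 44 mm across, 36 mm high. Origin: centre of its underside.
- small_vial: Bystander: capped glass vial, 26 mm across, 59 mm high. Origin: centre of its underside.
- stopper: Bystander: rubber stopper, 31 mm across, 25 mm high. Origin: centre of its underside.
Mind the look-alikes: they are no part of the job. Leave any orange or yellow look-alike of the tin alone.

How it is judged:
By the outcome, as a careful person would: the job done as asked, in the order asked, and still so for the second after the job is handed in, with the robot touching nothing.
It also fails if it takes over 72 s, if anything falls off the work surface, if the arm or the gripper's body presses on something with over 40 N, if the wrist force passes 120 N, or if a joint passes its speed limit or range.

## Working session

There is one attempt and no reset: what is moved stays moved. The work goes in short steps, Python scripts to look and compute and a tool call to move; the robot and the scene stay as the last step left them, time stands still between calls to the robot, and variables do not carry over. Pictures are saved under pics/ and viewed, at most 10 in all, crops included, and the job is handed in when it is done.

Besides the shell and the picture viewer there is one more tool, called after "Call:" by a JSON object that holds its "fn" and its "kwargs". send_rows: Moves the arm, as the interface text tells. Its arguments: {"type":"object","properties":{"plan":{"type":"array","items":{"type":"number"}},"force":{"type":"number"}},"required":["plan"]}

```bash
mkdir -p pics; ls
cat > h.py <<'E'
from station import *
import numpy as np, cv2
def pts(cam, depth, cal=None):
    c=cal or get_calibration(cam); f=192/np.tan(np.radians(c["fov_y"]/2))
    v,u=np.mgrid[0:384,0:512]
    P=np.stack([(u-c["cx"])/f*depth,(v-c["cy"])/f*depth,depth],-1)
    return (P-np.array(c["t"]))@np.array(c["R"])
def save(n,im): cv2.imwrite("pics/"+n,cv2.cvtColor(im,cv2.COLOR_RGB2BGR))
E
python3 - <<'E'
from h import *
s=sense(); print(s)
ims=[]
for c in ("scene","top"):
    im,d=get_image(c); save(c+"1.png",im); np.save(c+"1.npy",d)
    P=pts(c,d)
    for q in ("lifter","lifter_load","tin","stand","cradle","cradle_mid","other_tin","open_crucible","small_vial","stopper"):
        for r in landmark_of(c,q)[:3]: print(c,q,round(r["confidence"],2),np.round(r["xyz"],3))
print(get_calibration("top"))
E
```

```text
pics
{'time': 0.0, 'q': array([-8.94851530e-01,  3.59399135e-01,  1.10495443e-02, -3.35390650e-04,
       -1.22409019e+00, -2.88123944e-01]), 'qvel': array([-0.00091167,  0.00033067,  0.00163521, -0.00025374, -0.00228762,
       -0.00050945]), 'joint_torque': array([-1.66404584e-04, -5.82722425e+01,  2.93034464e+01,  6.99691951e+00,
        6.51130467e-03, -1.88996282e-04]), 'ee_pos': array([ 0.25507659, -0.62444518,  0.23961335]), 'tcp_rot': array([-2.41233440e-04, -1.92641386e-01,  9.81268870e-01,  8.01185764e-04]), 'ft_force': array([-0.02079348, -0.10732028,  0.24797444]), 'wrist_torque': array([-0.02413264, -0.04602574,  0.00739499]), 'finger_force': 0.0, 'opening': 0.08729980130611648}
scene lifter 0.64 [0.492 0.014 0.002]
scene lifter_load 0.89 [0.62  0.018 0.005]
scene tin 0.85 [0.561 0.111 0.002]
scene tin 0.74 [0.73  0.194 0.004]
scene tin 0.6 [ 0.577  0.346 -0.   ]
scene stand 0.78 [ 0.612  0.217 -0.002]
scene cradle 0.7 [ 0.646 -0.141 -0.002]
scene cradle_mid 0.74 [ 0.648 -0.14   0.047]
scene other_tin 0.89 [ 0.788  0.029 -0.001]
scene open_crucible 0.52 [ 0.754  0.095 -0
[... 391 characters left out ...]
 cradle 0.97 [ 0.648 -0.143  0.002]
top cradle_mid 0.95 [ 0.647 -0.141  0.046]
top other_tin 0.57 [ 0.788  0.024 -0.004]
top other_tin 0.29 [ 0.617  0.22  -0.   ]
top open_crucible 0.7 [ 0.749  0.094 -0.001]
top open_crucible 0.59 [ 0.618  0.02  -0.001]
top open_crucible 0.41 [ 0.789  0.024 -0.003]
top small_vial 0.71 [ 0.616  0.22  -0.001]
top small_vial 0.43 [0.678 0.041 0.002]
top stopper 0.52 [0.395 0.277 0.001]
{'fov_y': 45.5288289665485, 'cx': 255.09227584826462, 'cy': 189.14222577401472, 'R': array([[ 0.06644754, -0.99777998, -0.00445466],
       [-0.97662454, -0.06412271, -0.20516525],
       [ 0.20442414,  0.01798325, -0.97871721]]), 't': array([0.05624915, 0.60749739, 0.94660599])}
```

View pics/top1.png

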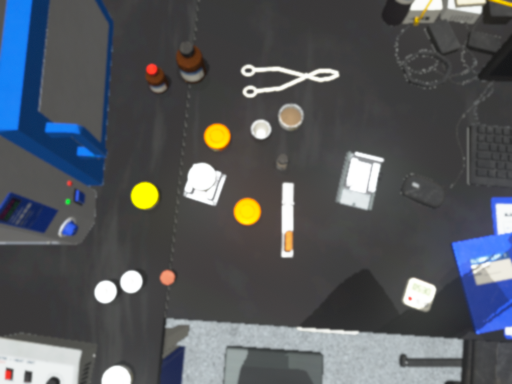

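View pics/scene1.png

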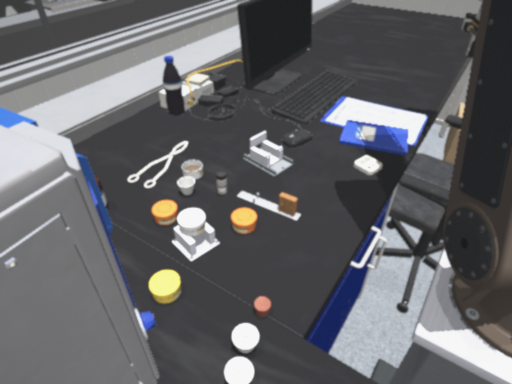

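Top picture: white tin on its stand at (202,178). The look-alikes are orange (217,137), orange (247,211) and yellow (145,195). The white discs at (131,281), (105,291) and (116,376) lie off the stand. The target is the white one on the two-rail stand. The lifter is at (288,220) with its wooden grip at (288,241), and the cradle is at (360,180). Next come a close crop and the poses.

Run:
```python
from h import *
im,d=get_image("top"); P=pts("top",d)
save("crop1.png",cv2.resize(im[100:260,170:400],None,fx=3.4,fy=3.4,interpolation=cv2.INTER_CUBIC))
for q in ("lifter","stand","cradle"):
    r=cut_out("top",q)[0]; m=r["pixels"]; X=P[m]; X=X[(abs(X[:,2])<.12)]
    rect=cv2.minAreaRect((X[:,:2]*1000).astype(np.float32)); print(q,round(r["confidence"],2),m.sum(),rect)
    print(np.percentile(X[:,2],[2,10,25,50,75,90,98]).round(4))
    np.save(q+"_pts.npy",np.c_[X,im[m][(abs(P[m][:,2])<.12)]])
s=sense();c=get_calibration("wrist");R=np.array(c["R"]);t=np.array(c["t"])
from scipy.spatial.transform import Rotation as Ro
T=Ro.from_quat(np.roll(s["tcp_rot"],-1)).as_matrix()
print("cam in tool",T.T@(-R.T@t-s["ee_pos"])); print(T.T@R.T, c["fov_y"]); print(T)
import station; print([n for n in dir(station) if 'over' in n])
```

```text
lifter 0.9 824 ((548.6378173828125, 17.997013092041016), (171.91983032226562, 27.204687118530273), 1.8217469453811646)
[-0.0008  0.0011  0.0025  0.0042  0.0071  0.0549  0.0575]
stand 0.91 537 ((616.1883544921875, 212.7159423828125), (75.51461791992188, 75.58624267578125), 73.8739013671875)
[0.002  0.0036 0.0053 0.0097 0.0438 0.0464 0.0496]
cradle 0.88 1875 ((648.759765625, -144.68116760253906), (88.43778228759766, 123.04106903076172), 79.52051544189453)
[0.0054 0.0076 0.0107 0.0167 0.0435 0.0487 0.0739]
cam in tool [ 0.07117614 -0.00120423 -0.14322055]
[[-1.17581628e-04 -9.64289201e-01 -2.64851513e-01]
 [ 9.99999478e-01 -3.82095933e-04  9.47207787e-04]
 [-1.01458093e-03 -2.64851263e-01  9.64288742e-01]] 61.11314544905278
[[-9.25750024e-01 -3.78136077e-01 -1.69328903e-05]
 [-3.78136076e-01  9.25750024e-01 -2.58330635e-05]
 [ 2.54440369e-05 -1.75120225e-05 -1.00000000e+00]]
['finger_overhang']
```

View pics/crop1.png

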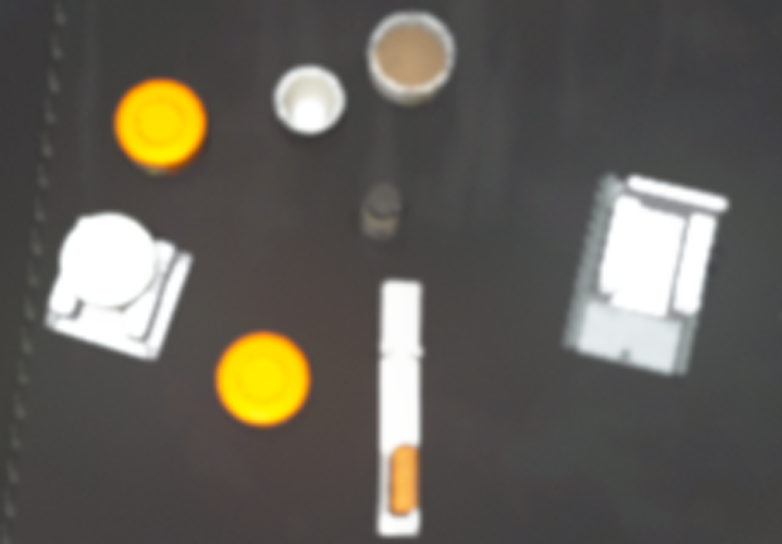

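The crop confirms it: the white tin stands on the two-rail stand at crop (110,260), and the orange tins are off it. The lifter grip is at crop (403,480), and the cradle's rear stop is at crop (680,193). Next I move to a wrist view that covers all three.

Call:
{"fn": "send_rows", "kwargs": {"plan": [-0.03,0.031,-0.0025,0,0,0,1,-0.03,0.031,-0.0025,0,0,0,1,-0.03,0.031,-0.0025,0,0,0,1,-0.03,0.031,-0.0025,0,0,0,1,-0.03,0.031,-0.0025,0,0,0,1,-0.03,0.031,-0.0025,0,0,0,1,-0.03,0.031,-0.0025,0,0,0,1,-0.03,0.031,-0.0025,0,0,0,1,-0.03,0.031,-0.0025,0,0,0,1,-0.03,0.031,-0.0025,0,0,0,1,-0.03,0.031,-0.0025,0,0,0,1,-0.03,0.031,-0.0025,0,0,0,1,-0.03,0.031,-0.0025,0,0,0,1,-0.03,0.031,-0.0025,0,0,0,1,-0.03,0.031,-0.0025,0,0,0,1,-0.03,0.031,-0.0025,0,0,0,1,0,0,0,0,0,6.8,1,0,0,0,0,0,6.8,1,0,0,0,0,0,6.8,1,0,0,0,0,0,0,1]}}

```text
time: 3.8
ee_pos: [0.512, 0.0158, 0.2807]
tcp_rot: [0.0, -0.016, 1.0, 0.0]
ft_force: [-0.6, 0.0, -0.2]
opening: 0.0874
finger_force: 0.0
```

```bash
cat >> h.py <<'E'
from scipy.spatial.transform import Rotation as Ro
def pose():
    s=sense(); T=Ro.from_quat(np.roll(s["tcp_rot"],-1)).as_matrix(); return s,np.array(s["ee_pos"]),T
E
python3 - <<'E'
from h import *
import station
s,p,T=pose(); print(s["time"],p,T.round(4),"overhang",station.finger_overhang)
c=get_calibration("wrist"); im,d=get_image("wrist"); save("w1.png",cv2.resize(im,None,fx=1.5,fy=1.5)); P=pts("wrist",d,c)
np.savez("w1.npz",im=im,d=d,P=P)
for q in ("lifter","lifter_load","tin","stand","cradle","cradle_mid"):
    for r in landmark_of("wrist",q)[:2]: print(q,round(r["confidence"],2),np.round(r["xyz"],4))
for q in ("lifter","stand","cradle"):
    for r in cut_out("wrist",q)[:1]:
        m=r["pixels"]; np.save(q+"_m.npy",m); X=P[m]; X=X[abs(X[:,2])<.12]
        print(q,m.sum(),cv2.minAreaRect((X[:,:2]*1000).astype(np.float32)),np.percentile(X[:,2],[2,10,25,50,75,90,98]).round(4))
E
```

```text
3.8 [0.51201268 0.01584231 0.28066577] [[-9.995e-01 -3.260e-02  2.000e-04]
 [-3.260e-02  9.995e-01  0.000e+00]
 [-2.000e-04  0.000e+00 -1.000e+00]] overhang 0.014
lifter_load 0.75 [0.6221 0.0238 0.0027]
tin 0.93 [5.572e-01 1.116e-01 3.000e-04]
tin 0.91 [0.6213 0.2103 0.045 ]
stand 0.76 [ 0.6188  0.2173 -0.0013]
lifter 2233 ((549.7155151367188, 17.482881546020508), (170.5316925048828, 24.69823455810547), 2.2965352535247803) [0.0004 0.0012 0.0017 0.0024 0.016  0.0538 0.0549]
stand 1250 ((596.5856323242188, 220.00680541992188), (78.65736389160156, 34.92702865600586), 75.66407012939453) [0.     0.0031 0.004  0.0061 0.0345 0.0439 0.0453]
cradle 1465 ((650.9317626953125, -147.77798461914062), (91.25227355957031, 128.0259552001953), 79.28165435791016) [0.0035 0.0056 0.0065 0.0075 0.0162 0.0257 0.0489]
```

View pics/w1.png

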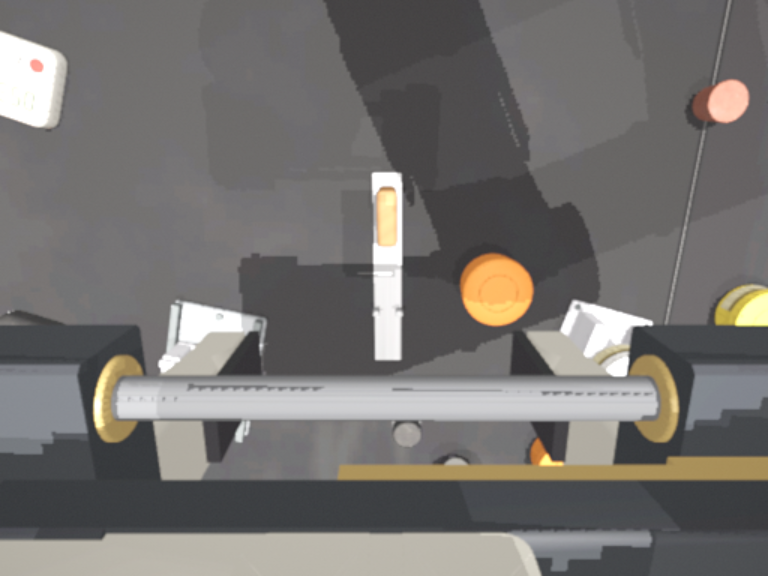

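The wrist view shows the lifter whole, grip at (386,217) and pins at (388,310). The gripper covers the lower part of the view. Now I refine the grip's centre and the stand and cradle yaws.

Run:
```python
from h import *
z=np.load("w1.npz"); P=z["P"]
X=P[np.load("lifter_m.npy")]; g=X[(X[:,2]>.048)&(X[:,2]<.06)]
print("grip",len(g),cv2.minAreaRect((g[:,:2]*1000).astype(np.float32)),g.mean(0))
b=X[X[:,2]<.006]; print("blade",cv2.fitLine((b[:,:2]*1000).astype(np.float32),cv2.DIST_HUBER,0,.01,.01).ravel(),cv2.minAreaRect((b[:,:2]*1000).astype(np.float32)))
g=np.load("lifter_pts.npy"); g=g[(g[:,2]>.048)]; print("top grip",len(g),g[:,:3].mean(0))
# rails from top cam
for n in ("stand","cradle"):
    X=np.load(n+"_pts.npy")[:,:3]; r=X[(X[:,2]>.040)&(X[:,2]<.0485)]
    print(n,len(r),cv2.minAreaRect((r[:,:2]*1000).astype(np.float32)))
    print("all",cv2.minAreaRect((X[:,:2]*1000).astype(np.float32)))
X=np.load("cradle_pts.npy")[:,:3]; r=X[X[:,2]>.06]; print("stop",cv2.minAreaRect((r[:,:2]*1000).astype(np.float32)),np.percentile(r[:,2],[50,90]))
im,d=get_image("top"); Pt=pts("top",d)
for q in ("tin",):
  for r in cut_out("top",q)[:4]:
    X=Pt[r["pixels"]]; t=X[X[:,2]>X[:,2].max()-.008]; print(q,r["confidence"],len(t),cv2.minEnclosingCircle((t[:,:2]*1000).astype(np.float32)),t.mean(0))
```

```text
grip 515 ((495.32244873046875, 15.326774597167969), (42.559574127197266, 15.128338813781738), 1.5781331062316895) [0.49481746 0.01518174 0.05342825]
blade [9.9882591e-01 4.8444394e-02 5.6419086e+02 1.7506729e+01] ((549.7155151367188, 17.482881546020508), (170.5316925048828, 24.69823455810547), 2.2965352535247803)
top grip 152 [0.49443847 0.01604989 0.05476718]
stand 153 ((614.5968627929688, 214.8221435546875), (62.42677688598633, 60.295738220214844), 76.55870056152344)
all ((616.1883544921875, 212.7159423828125), (75.51461791992188, 75.58624267578125), 73.8739013671875)
cradle 333 ((654.947509765625, -146.07244873046875), (67.83563232421875, 66.0652084350586), 78.67481994628906)
all ((648.759765625, -144.68116760253906), (88.43778228759766, 123.04106903076172), 79.52051544189453)
stop ((689.159423828125, -148.69927978515625), (60.00634765625, 6.1540374755859375), 78.4096450805664) [0.07228348 0.07671672]
tin 0.85 3 ((396.0501403808594, 78.05560302734375), 9.999999747378752e-05) [0.39605013 0.0780556  1.0513475 ]
```

Call:
{"fn": "send_rows", "kwargs": {"plan": [0.011,0,0.03,0,0,-0.4,1,0,0,0.04,0,0,0,1,0,0,0.04,0,0,0,1,0,0,0.04,0,0,0,1,0,0,0.04,0,0,0,1,0,0,0.03,0,0,0,1,0,0,0.02,0,0,0,1,0,0,0.01,0,0,0,1,0,0,0,0,0,0,-1,0,0,0,0,0,0,-1,0,0,0,0,0,0,-1,0,0,0,0,0,0,-1,0,0,0,0,0,0,-1,0,0,0,0,0,0,-1], "force": 50}}

```text
time: 6.15
ee_pos: [0.5011, 0.0155, 0.0307]
tcp_rot: [0.0, -0.019, 1.0, 0.0]
ft_force: [1.2, 0.6, 0.6]
opening: 0.0331
finger_force: 0.0
```

Call:
{"fn": "send_rows", "kwargs": {"plan": [0,0,0,0,0,0,-1,0,0,0,0,0,0,-1,0,0,0,0,0,0,-1,0,0,0,0,0,0,-1]}}

```text
time: 6.65
ee_pos: [0.5011, 0.0155, 0.0305]
tcp_rot: [0.0, -0.019, 1.0, 0.0]
ft_force: [-0.0, -0.1, 0.3]
opening: 0.0156
finger_force: 50.0
```

Run:
```python
from h import *
s,p,T=pose(); print(s["opening"],s["finger_force"],s["ft_force"],p)
out={}
for cam in ("top","scene"):
    d=np.load(cam+"1.npy"); P=pts(cam,d).reshape(-1,3)
    m=(abs(P[:,0]-.618)<.05)&(abs(P[:,1]-.215)<.05)&(P[:,2]>.07)&(P[:,2]<.09); X=P[m]
    print(cam,"tin top",len(X),cv2.minEnclosingCircle((X[:,:2]*1000).astype(np.float32)),X.mean(0))
    for nm,cx,cy,lo,hi in (("stand rails",.618,.217,.038,.049),("cradle stop",.69,-.148,.062,.085),("cradle rails",.65,-.145,.038,.049),("stand plate",.618,.217,.003,.05),("cradle base",.65,-.145,.004,.1)):
        r=.07
        m=(abs(P[:,0]-cx)<r+.01)&(abs(P[:,1]-cy)<(.06 if "stand" in nm else r))&(P[:,2]>lo)&(P[:,2]<hi); X=P[m]
        if len(X)>5: print(cam,nm,len(X),cv2.minAreaRect((X[:,:2]*1000).astype(np.float32)),X.mean(0).round(4))
```

```text
0.015579580019075083 49.98818278312683 [-0.00067744 -0.13250932  0.29654152] [0.50105376 0.01552266 0.03054654]
top tin top 557 ((619.857666015625, 214.03436279296875), 29.260087966918945) [0.61900913 0.21354156 0.07881288]
top stand rails 186 ((616.0370483398438, 215.22276306152344), (64.34095001220703, 63.52492904663086), 75.86823272705078) [0.6056 0.2083 0.045 ]
top cradle stop 122 ((689.3084106445312, -150.6968231201172), (63.707733154296875, 8.327981948852539), 77.83118438720703) [ 0.6883 -0.1509  0.0728]
top cradle rails 366 ((654.473388671875, -150.11386108398438), (76.4779281616211, 66.55426788330078), 79.01959228515625) [ 0.6569 -0.1458  0.045 ]
top stand plate 796 ((617.8963012695312, 217.02854919433594), (119.52173614501953, 158.92977905273438), 89.99807739257812) [0.6052 0.2096 0.0168]
top cradle base 2032 ((650.1846313476562, -144.97891235351562), (158.97634887695312, 139.070068359375), 0.30087170004844666) [ 0.6461 -0.1408  0.0248]
scene tin top 464 ((618.43505859375, 215.59280395507812), 30.27027130126953) [0.61615167 0.21892231 0.07721032]
scene stand rails 227 ((614.6306762695312, 218.3014678955078), (64.29611206054688, 65.32733917236328), 75.628173828125) [0.6083 0.2312 0.0438]
scene cradle stop 80 ((687.9815673828125, -147.82626342773438), (62.391963958740234, 7.91685676574707), 79.14502716064453) [ 0.6876 -0.146   0.0693]
scene cradle rails 205 ((656.9088745117188, -142.02859497070312), (65.00342559814453, 72.81130981445312), 81.31573486328125) [ 0.6569 -0.1398  0.0435]
scene stand plate 882 ((613.5877075195312, 218.36895751953125), (77.30529022216797, 73.50618743896484), 75.89128112792969) [0.6045 0.229  0.0211]
scene cradle base 1116 ((648.6176147460938, -142.00778198242188), (89.6902847290039, 125.55261993408203), 80.16447448730469) [ 0.6474 -0.1352  0.0275]
```

Call:
{"fn": "send_rows", "kwargs": {"plan": [0,0,-0.01,0,0,0,-1,0,0,-0.02,0,0,0,-1,0,0,-0.03,0,0,0,-1,0,0,-0.03,0,0,0,-1,0,0,-0.03,0,0,0,-1,0.0064,0.0309,0,0,0,0,-1,0.0064,0.0309,0,0,0,0,-1,0.0064,0.0309,0,0,0,0,-1,0.0064,0.0309,0,0,0,0,-1,0.0064,0.0309,0,0,0,0,-1,0.0064,0.0309,0,0,0,0,-1,0.0064,0.0309,0,0,0,0,-1,0.0064,0.0309,0,0,0,0,-1,0,0,0,0,0,5.5,-1,0,0,0,0,0,5.5,-1,0,0,0,0,0,5.5,-1,0,0,0,0,0,0,-1,0,0,0,0,0,0,-1]}}

```text
time: 8.9
ee_pos: [0.4402, 0.2603, 0.1508]
tcp_rot: [-0.0, 0.123, 0.992, 0.0]
ft_force: [0.2, 1.0, -2.1]
opening: 0.0159
finger_force: 50.0
```

```bash
cat > blade.py <<'E'
from h import *
# blade in the tool frame, seen by top, scene and wrist cameras
s,p,T=pose(); print(s["time"],p,np.degrees(np.arctan2(-T[1,0],-T[0,0])),T[2].round(4),s["ft_force"].round(2))
for cam in ("top","scene","wrist"):
    c=get_calibration(cam); im,d=get_image(cam); save(f"bl_{cam}_{s['time']:.1f}.png",im); P=pts(cam,d,c)
    X=P[d>0]; L=(X-p)@T; L[:,0]*=-1; L[:,0]+=.006   # lifter x
    m=(L[:,0]>.03)&(L[:,0]<.16)&(abs(L[:,1])<.025)&(abs(L[:,2]-.0275)<.02); B=L[m]
    if len(B)<20: print(cam,len(B)); continue
    f=B[(abs(B[:,1])<.009)&(abs(B[:,0]-.09)>.008)]; k=np.polyfit(f[:,0],f[:,2],1)
    m2=cv2.fitLine((B[:,:2]*1000).astype(np.float32),cv2.DIST_HUBER,0,.01,.01).ravel()
    print(cam,len(B),"slope deg",np.degrees(k[0]).round(2),"z(tool,down) at .1:",np.polyval(k,.1).round(4),"y at .1",(m2[3]+(100-m2[2])*m2[1]/m2[0]).round(2),"yaw",np.degrees(m2[1]/m2[0]).round(2),"tip",np.percentile(B[:,0],99).round(4))
E
python3 blade.py
```

```text
8.9 [0.44020066 0.26034534 0.15079255] -14.16799606393385 [ 0.e+00  1.e-04 -1.e+00] [ 0.24  0.96 -2.14]
top 489 slope deg 0.24 z(tool,down) at .1: 0.0267 y at .1 -0.7 yaw -0.19 tip 0.1393
scene 36 slope deg -0.01 z(tool,down) at .1: 0.0285 y at .1 -3.37 yaw -9.57 tip 0.1249
wrist 216 slope deg 12.92 z(tool,down) at .1: 0.0379 y at .1 22812.0 yaw 31765.44 tip 0.0612
```

Call:
{"fn": "send_rows", "kwargs": {"plan": [0,0,0.03,0,0,0,-1,0,0,0.03,0,0,0,-1,0,0,0.02,0,0,0,-1,0,0,0.007,0,0,0,-1,-0.005,0,0,0,0,0,-1,-0.01,0,0,0,0,0,-1,-0.01,0,0,0,0,0,-1,-0.01,0,0,0,0,0,-1,-0.01,0,0,0,0,0,-1,-0.005,0,0,0,0,0,-1,0,0,0,0,0,0,-1]}}

```text
time: 10.42
ee_pos: [0.489, 0.2479, 0.0634]
tcp_rot: [-0.0, 0.125, 0.992, -0.0]
ft_force: [-0.8, -0.1, -2.3]
opening: 0.0155
finger_force: 50.0
```

Run:
```python
from h import *
s,p,T=pose(); print(s["time"],p,s["ft_force"].round(2))
im,d=get_image("top"); P=pts("top",d)
save("ent.png",cv2.resize(im[100:260,150:310],None,fx=3.5,fy=3.5,interpolation=cv2.INTER_CUBIC))
X=P.reshape(-1,3); X=X[(abs(X[:,0]-.618)<.05)&(abs(X[:,1]-.215)<.05)&(X[:,2]>.072)&(X[:,2]<.086)]
(c,r)=cv2.minEnclosingCircle((X[:,:2]*1000).astype(np.float32)); print(len(X),c,r)
L=(np.array([c[0]/1000,c[1]/1000,p[2]])-p)@T; print("tin in lifter x,y",-L[0]+.006,L[1])
```

```text
10.425 [0.48901035 0.24793016 0.06340772] [-0.81 -0.06 -2.25]
551 (619.867431640625, 213.7615203857422) 29.492650985717773
tin in lifter x,y 0.14124245146600156 -0.0007426274101477421
```

View pics/ent.png

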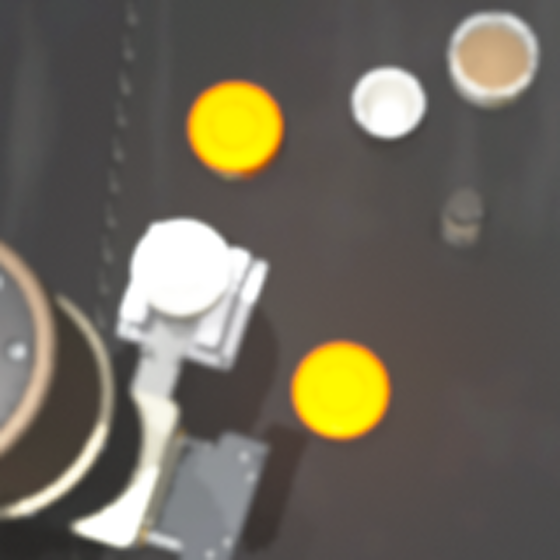

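The top view shows the blade at (160,360), centred between the rails, with the tin at (182,268). I advance the rest of the way and lift slowly.

Call:
{"fn": "send_rows", "kwargs": {"plan": [-0.005,0,0,0,0,0,-1,-0.006,0,0,0,0,0,-1,-0.005,0,0,0,0,0,-1,-0.003,0,0,0,0,0,-1,0,0,0,0,0,0,-1,0,0,-0.003,0,0,0,-1,0,0,-0.002,0,0,0,-1,0,0,-0.002,0,0,0,-1,0,0,-0.002,0,0,0,-1,0,0,-0.002,0,0,0,-1,0,0,-0.004,0,0,0,-1,0,0,-0.005,0,0,0,-1,0,0,-0.006,0,0,0,-1,0,0,-0.006,0,0,0,-1,0,0,-0.005,0,0,0,-1,0,0,-0.003,0,0,0,-1,0,0,0,0,0,0,-1]}}

```text
time: 12.6
ee_pos: [0.5072, 0.2436, 0.1038]
tcp_rot: [0.0, 0.124, 0.992, 0.0]
ft_force: [-0.2, 0.1, -2.9]
opening: 0.0158
finger_force: 50.0
```

```bash
cat > tin.py <<'E'
from h import *
import sys
s,p,T=pose(); print(s["time"],p,"yaw",np.degrees(np.arctan2(-T[1,0],-T[0,0])).round(2),s["ft_force"].round(2))
for cam in ("top","scene"):
    im,d=get_image(cam); P=pts(cam,d); save(f"tin_{cam}_{s['time']:.1f}.png",im)
    X=P.reshape(-1,3)[(d>0).ravel()]; L=(X-p)@T; L[:,0]=-L[:,0]+.006; L[:,2]=-L[:,2]+.0305  # lifter frame
    m=(abs(L[:,0]-.12)<.045)&(abs(L[:,1])<.045)&(L[:,2]>.030)&(L[:,2]<.046); B=L[m]
    if len(B)<50: print(cam,len(B)); continue
    c,r=cv2.minEnclosingCircle((B[:,:2]*1000).astype(np.float32))
    A=np.c_[B[:,:2],np.ones(len(B))]; k=np.linalg.lstsq(A,B[:,2],rcond=None)[0]
    print(cam,len(B),"tin lifter-frame",np.round(c,1),round(r,1),"ztop",np.median(B[:,2]).round(4),"tilt deg",np.degrees(k[:2]).round(2))
E
python3 tin.py
```

```text
12.6 [0.50722008 0.24360584 0.10380171] yaw -14.28 [-0.22  0.05 -2.89]
top 594 tin lifter-frame [122.6  -1.1] 29.5 ztop 0.0369 tilt deg [0.15 0.13]
scene 208 tin lifter-frame [120.9   0.6] 29.2 ztop 0.0356 tilt deg [ 0.33 -0.51]
```

The tin is on the blade, level, with its axis about 122 mm ahead and touching or nearly touching the pins. Next I refine the seat's centre line.

Run:
```python
from h import *
a=np.radians(-10.7); R=np.array([[np.cos(a),-np.sin(a)],[np.sin(a),np.cos(a)]])
Ps=[]
for i in range(3):
    im,d=get_image("top"); Ps.append(d)
d=np.median(Ps,0); P=pts("top",d).reshape(-1,3)
L=np.c_[(P[:,:2]-[.648,-.143])@R,P[:,2]]*1000
L=L[(abs(L[:,0])<75)&(abs(L[:,1])<55)]
for nm,lo,hi in (("base",4,30),("rails",41,48.5),("lip",48.6,56),("stop",64,90),("high",38,90)):
    X=L[(L[:,2]>lo)&(L[:,2]<hi)]
    print(nm,len(X),"x",np.percentile(X[:,0],[1,5,50,95,99]).round(1),"y",np.percentile(X[:,1],[1,5,50,95,99]).round(1),"rectangle",cv2.minAreaRect(X[:,:2].astype(np.float32)))
X=L[(L[:,2]>41)&(L[:,2]<48.5)]
print(np.histogram(X[:,1],np.arange(-48,49,4))[0])
for sgn in (-1,1):
    Y=X[np.sign(X[:,1])==sgn]; k=cv2.fitLine(Y[:,:2].astype(np.float32),cv2.DIST_HUBER,0,.01,.01).ravel(); print(sgn,len(Y),k,Y.mean(0))
save("cr.png",cv2.resize(im[140:220,325:395],None,fx=7,fy=7,interpolation=cv2.INTER_CUBIC))
```

```text
base 1321 x [-60.3 -57.5 -20.1  48.4  58.7] y [-39.  -34.4   2.3  39.8  41.7] rectangle ((0.25925445556640625, 2.3193931579589844), (89.55146026611328, 124.66943359375), 87.28240203857422)
rails 335 x [-25.1 -23.3   9.5  37.5  39.9] y [-31.6 -30.3  18.1  31.3  31.9] rectangle ((7.696342468261719, -0.0160369873046875), (66.39820098876953, 64.2781982421875), 0.0176247488707304)
lip 69 x [-24.1 -23.5 -14.5  40.   41.3] y [-31.3 -29.6  -3.   29.3  31.4] rectangle ((9.072162628173828, 0.12969207763671875), (67.60761260986328, 62.90629959106445), 0.3425535261631012)
stop 117 x [38.9 39.1 40.6 44.5 44.9] y [-31.2 -28.7  -0.5  29.1  31.2] rectangle ((42.01752471923828, 0.0038089752197265625), (63.702293395996094, 6.167042255401611), 89.72425079345703)
high 582 x [-25.2 -22.8  21.5  42.8  44.5] y [-35.4 -30.4  -1.5  31.2  32. ] rectangle ((9.832283020019531, -4.3712005615234375), (70.79332733154297, 73.11773681640625), 0.17766331136226654)
[ 0  0  0  1 40 46 46 33  0  0  0  0  0  0  0  0 23 45 48 50  3  0  0  0]
-1 166 [ 9.9993318e-01 -1.1558016e-02  9.8267460e+00 -2.4509943e+01] [  9.50191199 -24.50674402  45.47202369]
1 169 [ 9.9996173e-01 -8.7457970e-03  8.9829092e+00  2.5356499e+01] [ 9.05702558 25.37100939 45.40325046]
```

View pics/cr.png

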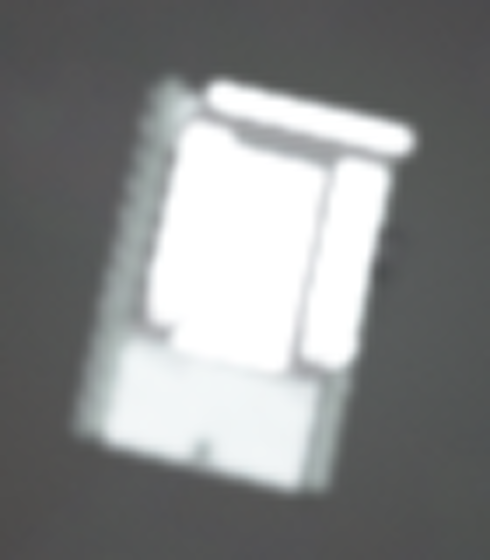

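The top crop shows the seat with its rear stop from (210,95) to (415,140) and the rails open in front. The seat's middle is about 7 mm behind the origin, and the yaw is about -10.8°. I carry the tin across with gentle ramps.

Call:
{"fn": "send_rows", "kwargs": {"plan": [-0.0005,-0.004,0,0,0,0,-1,-0.0009,-0.008,0,0,0,0,-1,-0.0014,-0.012,0,0,0,0,-1,-0.0019,-0.016,0,0,0,0,-1,-0.0023,-0.02,0,0,0,0,-1,-0.0028,-0.024,0,0,0,0,-1,-0.0028,-0.024,0,0,0,0,-1,-0.0028,-0.024,0,0,0,0,-1,-0.0028,-0.024,0,0,0,0,-1,-0.0028,-0.024,0,0,0,0,-1,-0.0028,-0.024,0,0,0,0,-1,-0.0028,-0.024,0,0,0,0,-1,-0.0028,-0.024,0,0,0,0,-1,-0.0028,-0.024,0,0,0,0,-1,-0.0023,-0.02,0,0,0,0,-1,-0.0019,-0.016,0,0,0,0,-1,-0.0017,-0.0148,0,0,0,0,-1,-0.0014,-0.012,0,0,0,0,-1,-0.0009,-0.008,0,0,0,0,-1,-0.0005,-0.004,0,0,0,0,-1]}}

```text
time: 15.35
ee_pos: [0.4602, -0.1069, 0.1035]
tcp_rot: [-0.0, 0.124, 0.992, -0.0]
ft_force: [1.0, -0.3, -3.0]
opening: 0.0156
finger_force: 50.0
```

Call:
{"fn": "send_rows", "kwargs": {"plan": [0,0,0,0,0,-0.7,-1,0,0,0,0,0,-1.1,-1,0,0,0,0,0,-1.1,-1,0,0,0,0,0,-0.6,-1,0,0,0.003,0,0,0,-1,0,0,0.005,0,0,0,-1,0,0,0.005,0,0,0,-1,0,0,0.004,0,0,0,-1,0,0,0.002,0,0,0,-1,0,0,0,0,0,0,-1]}}

```text
time: 16.6
ee_pos: [0.4602, -0.1066, 0.0844]
tcp_rot: [-0.0, 0.094, 0.996, -0.0]
ft_force: [0.3, -0.3, -3.0]
opening: 0.0162
finger_force: 50.0
```

```bash
cat >> tin.py <<'E'
a=np.radians(-10.8); R=np.array([[np.cos(a),-np.sin(a)],[np.sin(a),np.cos(a)]])
print("TCP in cradle frame mm",((p[:2]-[.648,-.143])@R*1000).round(1))
E
python3 tin.py
```

```text
16.6 [ 0.46018688 -0.1065878   0.08438594] yaw -10.78 [ 0.34 -0.27 -3.04]
top 494 tin lifter-frame [122.7   0.3] 29.4 ztop 0.037 tilt deg [-0.27 -0.38]
scene 147 tin lifter-frame [123.3   5.4] 30.0 ztop 0.0351 tilt deg [-0.15 -1.93]
TCP in cradle frame mm [-191.3    0.6]
```

Call:
{"fn": "send_rows", "kwargs": {"plan": [-0.004,0,0,0,0,0,-1,-0.008,0,0,0,0,0,-1,-0.01,0,0,0,0,0,-1,-0.012,0,0,0,0,0,-1,-0.012,0,0,0,0,0,-1,-0.012,0,0,0,0,0,-1,-0.008,0,0,0,0,0,-1,-0.005,0,0,0,0,0,-1,-0.003,0,0,0,0,0,-1,0,0,0,0,0,0,-1,0,0,0,0,0,0,-1]}}

```text
time: 18.08
ee_pos: [0.5327, -0.1204, 0.0846]
tcp_rot: [-0.0, 0.094, 0.996, 0.0]
ft_force: [0.4, 0.0, -3.1]
opening: 0.0156
finger_force: 50.0
```

Call:
{"fn": "send_rows", "kwargs": {"plan": [-0.001,0,0,0,0,0,-1,-0.001,0,0,0,0,0,-1,-0.001,0,0,0,0,0,-1,-0.001,0,0,0,0,0,-1,-0.001,0,0,0,0,0,-1,-0.001,0,0,0,0,0,-1,0,0,0,0,0,0,-1,0,0,0,0,0,0,-1]}}

```text
time: 19.08
ee_pos: [0.5388, -0.1215, 0.0845]
tcp_rot: [-0.0, 0.094, 0.996, 0.0]
ft_force: [0.3, -0.6, -2.9]
opening: 0.0162
finger_force: 50.0
```

```bash
python3 tin.py
```

```text
19.075 [ 0.5387845  -0.12152764  0.08453059] yaw -10.78 [ 0.31 -0.59 -2.88]
top 0
scene 87 tin lifter-frame [122.2   6. ] 26.3 ztop 0.0348 tilt deg [ 1.01 -1.76]
TCP in cradle frame mm [-111.3    0.6]
```

Call:
{"fn": "send_rows", "kwargs": {"plan": [-0.001,0,0,0,0,0,-1,-0.001,0,0,0,0,0,-1,-0.001,0,0,0,0,0,-1,0,0,0,0,0,0,-1]}}

```text
time: 19.68
ee_pos: [0.5419, -0.1221, 0.0845]
tcp_rot: [0.0, 0.094, 0.996, -0.0]
ft_force: [0.2, -0.4, -2.9]
opening: 0.0154
finger_force: 50.0
```

Call:
{"fn": "send_rows", "kwargs": {"plan": [-0.001,0,0,0,0,0,-1,-0.001,0,0,0,0,0,-1,0,0,0,0,0,0,-1]}}

```text
time: 20.05
ee_pos: [0.5439, -0.1225, 0.0846]
tcp_rot: [0.0, 0.094, 0.996, -0.0]
ft_force: [-0.5, -0.7, -3.1]
opening: 0.0158
finger_force: 50.0
```

Call:
{"fn": "send_rows", "kwargs": {"plan": [-0.0005,0,0,0,0,0,-1,-0.0005,0,0,0,0,0,-1,0,0,0,0,0,0,-1]}}

```text
time: 20.42
ee_pos: [0.5448, -0.1227, 0.0846]
tcp_rot: [0.0, 0.094, 0.996, 0.0]
ft_force: [0.0, 0.1, -2.9]
opening: 0.0159
finger_force: 50.0
```

Call:
{"fn": "send_rows", "kwargs": {"plan": [-0.0005,0,0,0,0,0,-1,-0.0003,0,0,0,0,0,-1,0,0,0,0,0,0,-1]}}

```text
time: 20.8
ee_pos: [0.5455, -0.1228, 0.0845]
tcp_rot: [0.0, 0.094, 0.996, -0.0]
ft_force: [0.2, 0.6, -3.0]
opening: 0.0157
finger_force: 50.0
```

Call:
{"fn": "send_rows", "kwargs": {"plan": [-0.0005,0,0,0,0,0,-1,-0.0005,0,0,0,0,0,-1,0,0,0,0,0,0,-1]}}

```text
time: 21.18
ee_pos: [0.5465, -0.123, 0.0846]
tcp_rot: [-0.0, 0.094, 0.996, -0.0]
ft_force: [-0.6, 0.4, -1.8]
opening: 0.0159
finger_force: 50.0
```

Call:
{"fn": "send_rows", "kwargs": {"plan": [-0.0005,0,0,0,0,0,-1,-0.0005,0,0,0,0,0,-1,0,0,0,0,0,0,-1]}}

```text
time: 21.55
ee_pos: [0.5467, -0.1232, 0.0842]
tcp_rot: [-0.001, 0.094, 0.996, -0.0]
ft_force: [-4.7, 1.3, -2.2]
opening: 0.0159
finger_force: 50.0
```

```bash
python3 tin.py
```

```text
21.55 [ 0.54666913 -0.12320737  0.08423706] yaw -10.8 [-4.72  1.29 -2.15]
top 0
scene 73 tin lifter-frame [125.5  10.2] 27.1 ztop 0.0352 tilt deg [ 0.39 -2.85]
TCP in cradle frame mm [-103.2    0.5]
```

Contact with the stop is felt at 4.7 N. I back off about 2.5 mm and lower the tin.

Call:
{"fn": "send_rows", "kwargs": {"plan": [0.001,0,0,0,0,0,-1,0.001,0,0,0,0,0,-1,0.0012,0,0,0,0,0,-1,0,0,0,0,0,0,-1,0,0,0,0,0,0,-1]}}

```text
time: 22.28
ee_pos: [0.5447, -0.1226, 0.0847]
tcp_rot: [0.0, 0.094, 0.996, 0.0]
ft_force: [0.2, 0.6, -2.4]
opening: 0.0154
finger_force: 50.0
```

Call:
{"fn": "send_rows", "kwargs": {"plan": [0,0,0.002,0,0,0,-1,0,0,0.003,0,0,0,-1,0,0,0.003,0,0,0,-1,0,0,0.001,0,0,0,-1,0,0,0.001,0,0,0,-1,0,0,0.001,0,0,0,-1,0,0,0.001,0,0,0,-1,0,0,0.001,0,0,0,-1,0,0,0.001,0,0,0,-1,0,0,0.002,0,0,0,-1,0,0,0.002,0,0,0,-1,0,0,0,0,0,0,-1]}}

```text
time: 23.78
ee_pos: [0.5443, -0.1226, 0.0663]
tcp_rot: [-0.0, 0.094, 0.996, -0.0]
ft_force: [-0.9, 0.1, -1.9]
opening: 0.0158
finger_force: 50.0
```

```bash
cat > seat.py <<'E'
from h import *
a=np.radians(-10.8); R=np.array([[np.cos(a),-np.sin(a)],[np.sin(a),np.cos(a)]])
s,p,T=pose(); print(s["time"],p,s["ft_force"].round(2),"TCP x'",((p[:2]-[.648,-.143])@R*1000).round(1))
for cam in ("top","scene"):
    im,d=get_image(cam); P=pts(cam,d).reshape(-1,3)[(d>0).ravel()]; L=np.c_[(P[:,:2]-[.648,-.143])@R,P[:,2]]*1000
    X=L[(abs(L[:,0]-7)<29)&(abs(L[:,1])<36)&(L[:,2]>74)&(L[:,2]<92)]
    save(f"seat_{cam}_{s['time']:.1f}.png",im)
    if len(X)<40: print(cam,len(X)); continue
    k=np.linalg.lstsq(np.c_[X[:,:2],np.ones(len(X))],X[:,2],rcond=None)[0]
    print(cam,len(X),cv2.minEnclosingCircle(X[:,:2].astype(np.float32)),"ztop",np.median(X[:,2]).round(1),"tilt",np.degrees(k[:2]).round(2))
E
python3 seat.py; python3 -c "
import cv2,glob
f=sorted(glob.glob('pics/seat_scene*'))[-1]; im=cv2.imread(f)[110:230,190:340]; cv2.imwrite('pics/v1.png',cv2.resize(im,None,fx=5,fy=5,interpolation=cv2.INTER_CUBIC))"
```

```text
23.775 [ 0.54430612 -0.1225924   0.06634185] [-0.91  0.12 -1.92] TCP x' [-105.7    0.6]
top 0
scene 68 ((9.663887023925781, 7.994265556335449), 28.1957950592041) ztop 77.1 tilt [-0.57 -1.35]
```

View pics/v1.png

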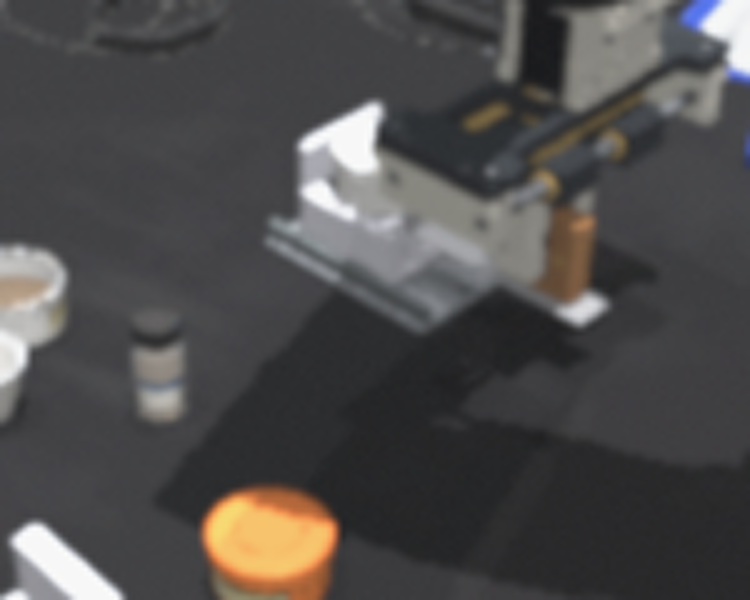

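The scene view shows the tin on the seat, partly hidden by the gripper at (360,200). The wrist force is back to the bare lifter's weight. I lower clear and withdraw.

Call:
{"fn": "send_rows", "kwargs": {"plan": [0,0,0.004,0,0,0,-1,0,0,0.004,0,0,0,-1,0.003,0,0,0,0,0,-1,0.005,0,0,0,0,0,-1,0.008,0,0,0,0,0,-1,0.012,0,0,0,0,0,-1,0.016,0,0,0,0,0,-1,0.02,0,0,0,0,0,-1,0.02,0,0,0,0,0,-1,0.016,0,0,0,0,0,-1,0.01,0,0,0,0,0,-1,0,0,0,0,0,0,-1]}}

```text
time: 25.38
ee_pos: [0.4359, -0.1019, 0.0588]
tcp_rot: [0.0, 0.094, 0.996, 0.0]
ft_force: [0.1, -0.3, -2.4]
opening: 0.0155
finger_force: 50.0
```

```bash
python3 seat.py; python3 -c "
import cv2,glob
a=[cv2.resize(cv2.imread(sorted(glob.glob('pics/seat_%s*'%c))[-1])[y:y+100,x:x+100],None,fx=4,fy=4,interpolation=cv2.INTER_CUBIC) for c,x,y in (('scene',220,100),('top',310,130))]; cv2.imwrite('pics/v2.png',cv2.hconcat(a))"
```

```text
25.375 [ 0.4358767  -0.10186381  0.05879614] [ 0.14 -0.29 -2.36] TCP x' [-216.1    0.7]
top 541 ((7.8898420333862305, 0.35269492864608765), 29.287132263183594) ztop 78.8 tilt [ 0.42 -0.22]
scene 188 ((6.276479721069336, 3.6710493564605713), 29.971895217895508) ztop 77.3 tilt [ 0.2  -0.05]
```

View pics/v2.png

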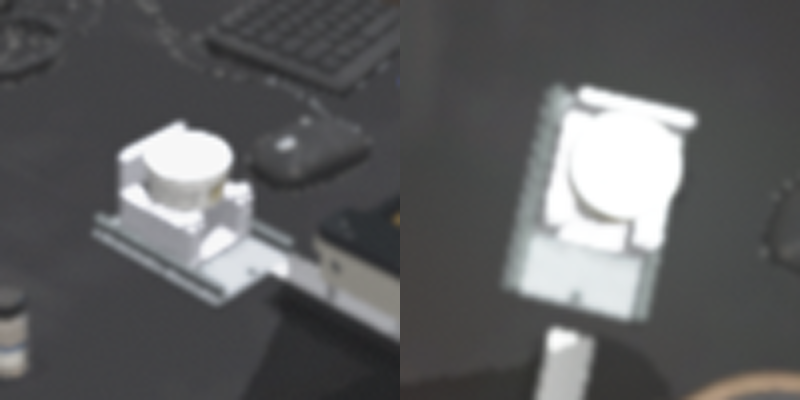

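Both views show the tin flat on the rails, at (190,170) in the scene crop and (628,165) in the top crop, between the lip and the stop. The blade is out. Now I lay the lifter down.

Call:
{"fn": "send_rows", "kwargs": {"plan": [0,0.015,0,0,0,0,-1,0,0.025,0,0,0,0,-1,0,0.025,0,0,0,0,-1,0,0.025,0,0,0,0,-1,0,0.015,0,0,0,0,-1,0,0,0.01,0,0,0,-1,0,0,0.01,0,0,0,-1,0,0,0.004,0,0,0,-1,0,0,0.002,0,0,0,-1,0,0,0.001,0,0,0,-1,0,0,0.001,0,0,0,-1,0,0,0,0,0,0,-1]}}

```text
time: 26.98
ee_pos: [0.456, 0.0011, 0.0307]
tcp_rot: [0.0, 0.094, 0.996, 0.0]
ft_force: [0.2, -0.3, -1.2]
opening: 0.0158
finger_force: 50.0
```

Call:
{"fn": "send_rows", "kwargs": {"plan": [0,0,0.0003,0,0,0,0,0,0,0,0,0,0,0.5,0,0,0,0,0,0,0.5,0,0,0,0,0,0,0.5,0,0,0,0,0,0,0.5,0,0,0,0,0,0,0.5,0,0,-0.01,0,0,0,0.5,0,0,-0.02,0,0,0,0.5,0,0,-0.03,0,0,0,0.5,0,0,-0.04,0,0,0,0.5,0,0,-0.04,0,0,0,0.5,0,0,-0.04,0,0,0,0.5,0,0,0,0,0,0,0.5]}}

```text
time: 28.6
ee_pos: [0.4576, 0.0016, 0.2142]
tcp_rot: [0.003, 0.094, 0.996, 0.001]
ft_force: [-0.0, 0.3, -0.8]
opening: 0.0657
finger_force: 0.0
```

```bash
python3 seat.py; python3 -c "
import cv2,glob
a=cv2.imread(sorted(glob.glob('pics/seat_scene*'))[-1])
cv2.imwrite('pics/v3.png',cv2.resize(a[100:300,120:360],None,fx=3,fy=3))"
```

```text
28.6 [0.45762093 0.00161483 0.21415023] [-0.01  0.3  -0.77] TCP x' [-214.1  106.4]
top 425 ((8.678478240966797, 0.38511767983436584), 29.107873916625977) ztop 78.9 tilt [-0.66 -0.11]
scene 186 ((6.20958948135376, 3.708000421524048), 29.374237060546875) ztop 77.1 tilt [ 0.49 -0.43]
```

View pics/v3.png

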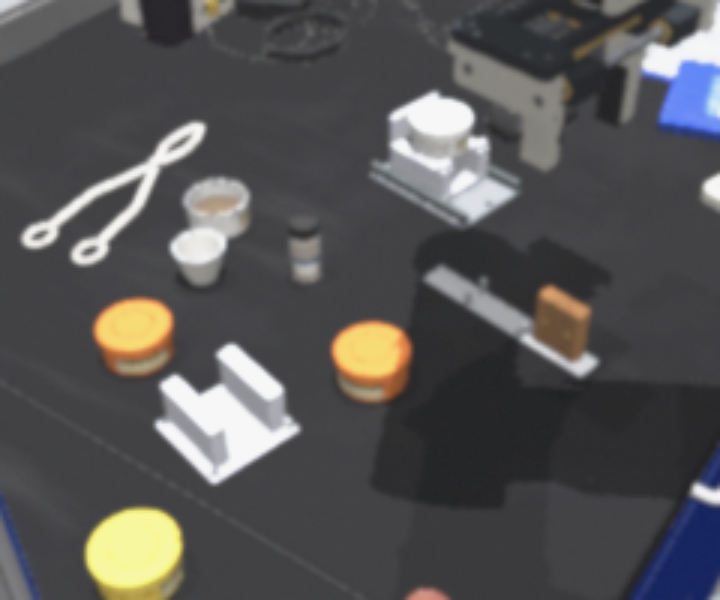

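The final view shows the tin seated in the cradle (440,125) and the lifter flat on the table (510,320), clear of everything. The other loose things are where they were.

```bash
python3 -c "
from station import *
print(job_done())"
```

```text
the job is handed in; nothing more can be done
None
```

The job is handed in at about 29 s: the tin stands flat in the cradle between lip and stop, the lifter lies flat on the table clear of both fixtures, and the last picture shows the bystanders in view undisturbed; no verdict was returned.

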